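# Shunt the bar-handled glaze sample to the pegged corner of the sliding tray

## Robot

A 7-joint arm with a two-finger parallel gripper is mounted at the origin on the work surface. World frame = base frame: x ahead of the robot, y to its left, z up, the work surface at z = 0. Lengths are in m, angles in degrees, forces in N, time in s.
With the tool pointing down it reaches from about 0.425 to 0.875 m from the base axis. Payload 4.7 kg.
Tool frame: the origin (TCP) lies midway between the tips of the shut fingers; the grasp point (between the pads) lies 19 mm behind it; z points along the fingers, y is the line along which they close (so a half turn about z gives the same grasp; the last joint's range is limited). The gripper opens to 87 mm and grips with 3 to 60 N. Pads are 19 mm wide; open, the fingers measure 117 mm over their backs; the gripper's body (75 mm by 190 mm) begins 51 mm behind the grasp point.
Start: joints at [0.808, 18.392, -4.016, 83.108, 1.295, 78.541, -3.26], TCP at [0.65, -0, 0.189] pointing down, gripper open.
Joint ranges: [-163.93, 163.93], [-17.29, 119.83], [-79.2, 71.16], [3.27, 140.29], [-89.18, 269.18], [5.43, 117.66], [-154.24, 154.24]. Speed limits (degrees/s): [147.25, 147.25, 180, 180, 180, 180, 180].

## Interface

Orientations are given as [roll, pitch, yaw] about the fixed x, y, z axes, in that order (R = Rz(yaw) Ry(pitch) Rx(roll)).
In Python, from cell import env, viewer, boxes_of, masks_of gives the robot as it stands. The module is installed in compiled form; this text tells all that it offers.
- The arm moves only by the tool apply_moves, never from a script. Its argument "moves" is a list of rows, each a list of 7 numbers: the shift along the tool's x, y, z scaled (see below), then the turn, a rotation vector about the tool's x, y, z scaled (see below), then the opening, from 0 (shut) to 1 (fully open). A call has 1 to 20 rows; each row is the pose to reach, as a shift and turn from the pose commanded when the call began, along the tool's axes at that moment; what a row does not reach only later rows make up. The controller multiplies each number of a shift by 0.2 m and each number of a turn by 1.5 rad. A row lasts 1/10 s, in which the tool goes at most 50 mm and 8.59 degrees, less where a joint would pass 70% of its speed; a pose out of reach is approached as far as the arm can. A call with a number of a shift or a turn outside -1 to 1 is refused whole. A call with a gripper value outside its range is refused whole. The fingers move at their own pace and stop on an object; "grip_force" is the grip in N (left out, the last holds). Time passes only in rows, so rows that repeat a pose let the fingers close. It gives the time, the measured TCP pose, the force, the opening and the grip force at its end, in the units of the state.
- env.get_obs(): the state, without advancing time (a new reading comes with each control period).
- viewer.read_camera(name): name is "scene" or "side" or "wrist"; returns the picture (400x640x3 uint8, red, green, blue); there is no depth.
- viewer.get_calibration(name): a dict with "fov_y" (degrees; the focal length in pixels is half the picture's height over the tangent of half this angle, whatever the lens; pixels are square), "cx", "cy" (the principal point, pixels), "position" and "orientation" of the camera in the world. Camera axes: x right, y up, looking along -z (the intrinsics and any distortion apply to the point x, -y, -z); pixel columns grow to the right and rows downward; lengths in m; the calibration is good to about 2 mm. A picture is of the moment at which its call begins: read the wrist's pose just before it. get_calibration takes no time and is no camera call; for the wrist camera it gives the pose at the moment of the call.
- env.sign_off(): hands the job in; it is judged then, once.
Trained networks look in the newest picture that a camera, given by its name, has taken for a name from the list of things; names that differ only in an ending like _2 or _b are one class to them, and where a whole thing is asked for, a point or a joint stands for the part that bears it (a point fixed in the world has none). Each returns a list of dicts, best first, with "conf" (0 to 1); they miss things now and then, are a little off and sometimes report something else, mostly with a low value. They report only what shows in the picture. A call takes as long as a camera call. They do not tell look-alikes from the thing itself.
- boxes_of(camera, target): "location" ([column, row] in pixels, amid what is visible of it).
- masks_of(camera, target): "pixels" (400x640 bool, what is visible of it) and "location" ([column, row] in pixels, amid what is visible of it).
The state is a dict: "time_s": time; "qpos": joint angles; "joint_velocities": joint speeds; "effort": joint torques, N m; "tool_pos": TCP position; "tool_rot": TCP orientation; "force": force on the tool from outside, world axes, zero at the start; "wrist_torque": the same for the moment, N m; "grip_width": finger opening in m; "grasp_force": force on a finger pad.
Only numpy, scipy, OpenCV 4.12 (cv2) and the standard library are available. Lean on these libraries where they do the work, as an engineer would, in place of code of your own. Each camera call takes 0.05 s, during which the arm holds its last target. There are 200 camera calls.

## Task

Bring the sample tile with the bar-shaped handle into the tray corner marked by the peg by sliding the tiles one at a time: the square-handled tile into the empty corner, then the round-handled one into the place just freed, then the bar-handled one into the pegged corner. Slide the tiles, never lift them, and push each one fully home, firmly but gently, against the springy cork strip at the end of its slide, holding it there a moment before you let go. The tiles chip if pushed hard; leave everything else on the table alone.

Things in the scene. Friction and masses are not known exactly. Their poses are not given: they have to be found in the camera images.
- tray: wooden tray fixed to the table, 204 x 204 mm, floor 6 mm thick, frame 22 mm high, with 2 x 2 places, one empty; origin at the centre of its underside, x and y along its sides, z up. Places are centred 36 to 45 mm from the tray's centre in x and in y. Pegged corner: +x +y. Empty at the start: -x -y
- corner_peg: small dark wooden peg, 14 mm across and 24 mm high, fixed on the frame at the pegged corner, 94 mm from the tray's centre in both +x and +y; origin at its foot, 22 mm above the table
- tile_bar: unglazed tile 68 x 68 x 12 mm, 110 to 230 g, loose in the tray, sides along the tray's; origin at the centre of its underside, axes as the tray's. Mid-top stands a bar-shaped handle, 44 mm along x, 16 mm along y, 34 mm high (12 to 46 mm above the origin). 10 to 15 N on a strip for 0.5 s seats it (pressing down adds drag); over 20 N on a wall or strip chips it. Never lift it over 6 mm. Starts in +x -y or -x +y
- tile_square: unglazed tile 68 x 68 x 12 mm, 110 to 230 g, loose in the tray, sides along the tray's; origin at the centre of its underside, axes as the tray's. Mid-top stands a square block, 26 x 26 mm, 34 mm high (12 to 46 mm above the origin). 10 to 15 N on a strip for 0.5 s seats it (pressing down adds drag); over 20 N on a wall or strip chips it. Never lift it over 6 mm. Starts in -x +y or +x -y
- tile_round: unglazed tile 68 x 68 x 12 mm, 110 to 230 g, loose in the tray, sides along the tray's; origin at the centre of its underside, axes as the tray's. Mid-top stands a round knob, 28 mm across, 34 mm high (12 to 46 mm above the origin). 10 to 15 N on a strip for 0.5 s seats it (pressing down adds drag); over 20 N on a wall or strip chips it. Never lift it over 6 mm. Starts in +x +y
- wall_xp: frame wall at the tray's +x side (top 22 mm above the table) with a sprung cork strip inside it; origin in the tray's origin, own x pointing to this wall. The strip's face (7.5 to 19.5 mm above the table) is 71 to 79 mm from the tray's centre; it differs each time and must be felt. Pushed, it yields 1 mm per 12 N and springs back
- wall_xn: frame wall at the tray's -x side (top 22 mm above the table) with a sprung cork strip inside it; origin in the tray's origin, own x pointing to this wall. The strip's face (7.5 to 19.5 mm above the table) is 71 to 79 mm from the tray's centre; it differs each time and must be felt. Pushed, it yields 1 mm per 12 N and springs back
- wall_yp: frame wall at the tray's +y side (top 22 mm above the table) with a sprung cork strip inside it; origin in the tray's origin, own x pointing to this wall. The strip's face (7.5 to 19.5 mm above the table) is 71 to 79 mm from the tray's centre; it differs each time and must be felt. Pushed, it yields 1 mm per 12 N and springs back
- wall_yn: frame wall at the tray's -y side (top 22 mm above the table) with a sprung cork strip inside it; origin in the tray's origin, own x pointing to this wall. The strip's face (7.5 to 19.5 mm above the table) is 71 to 79 mm from the tray's centre; it differs each time and must be felt. Pushed, it yields 1 mm per 12 N and springs back
- squeeze_bottle: small white squeeze bottle with a yellow cap, 32 mm across, 85 mm high, standing beside the tray; origin at the centre of its underside. Loose, to be left alone
- brush: paint brush, 190 mm long, lying beside the tray along its own x; origin under its middle. Loose, to be left alone
- coaster: round flat bisque coaster, 84 mm across and 7 mm thick, lying beyond the tray; origin at the centre of its underside. Loose, to be left alone
- water_jar: open glass jar, 90 mm across, 110 mm high; origin at the centre of its underside. Loose, to be left alone
- bisque_mug: unglazed mug, 80 mm across, 90 mm high, handle to its +y; origin at the centre of its underside. Loose, to be left alone
There are look-alikes about, which are no part of the job. What is shaped like the tile_round but green or pink is not meant. What is shaped like the tile_bar but pink is not meant.

How it is judged:
By the outcome, as a careful person would: the job done as asked, in the order asked, and still so for the second after the job is handed in, with the robot touching nothing.
It also fails if it takes over 67 s, if anything falls off the work surface, if the arm or the gripper's body presses on something with over 40 N, if the wrist force passes 120 N, or if a joint passes its speed limit or range.

## Working session

There is one attempt and no reset: what is moved stays moved. The work goes in short steps, Python scripts to look and compute and a tool call to move; the robot and the scene stay as the last step left them, time stands still between calls to the robot, and variables do not carry over. Pictures are saved under pics/ and viewed, at most 10 in all, crops included, and the job is handed in when it is done.

Besides the shell and the picture viewer there is one more tool, called as name(argument=value, ...), one argument or row to a line, values as JSON. apply_moves: Moves the arm, as the interface text tells. Shifts and turns lie within -1 to 1; 1 stands for 0.2 m of shift or 1.5 rad of turn. Its arguments: {"type":"object","properties":{"moves":{"type":"array","items":{"type":"array","items":{"type":"number","minimum":-1,"maximum":1}}},"grip_force":{"type":"number"}},"required":["moves"]}

```bash
mkdir -p pics
python3 - <<'E'
from cell import env, viewer, boxes_of, masks_of
import cv2
o=env.get_obs(); print({k:o[k] for k in('time_s','tool_pos','tool_rot','force','grip_width')})
for c in('scene','side','wrist'):
    im=viewer.read_camera(c); cv2.imwrite(f'pics/{c}0.png',im[:,:,::-1]); print(c,viewer.get_calibration(c))
    if c!='side':
        for t in('tile_bar','tile_square','tile_round','corner_peg','tray'):
            print(t,[(round(d['conf'],2),[round(float(v),1) for v in d['location']]) for d in boxes_of(c,t)][:4])
E
```

```text
{'time_s': 0.0, 'tool_pos': array([ 6.49382910e-01, -6.39154302e-05,  1.87962465e-01]), 'tool_rot': array([-1.79890971e+02,  5.94456284e-03,  9.00030556e+01]), 'force': array([-0.32576395,  0.33726726, -0.27100212]), 'grip_width': 0.08714155763041358}
scene {'fov_y': 43.84080727864897, 'cx': 319.0716849745215, 'cy': 196.71087244522838, 'position': array([1.30645086, 0.60882352, 1.01685933]), 'orientation': array([ 43.39470618,  -0.34822448, 134.23978332])}
tile_bar [(0.75, [321.3, 195.0]), (0.72, [246.3, 179.9])]
tile_square [(0.66, [353.7, 204.4]), (0.33, [323.4, 182.4])]
tile_round [(0.97, [294.4, 258.7]), (0.62, [382.5, 274.0]), (0.26, [365.6, 234.2])]
corner_peg []
tray [(0.69, [340.8, 197.6]), (0.63, [275.0, 208.1])]
side {'fov_y': 42.02632593829768, 'cx': 317.38011971482575, 'cy': 205.53619967550077, 'position': array([0.49936774, 1.0664607 , 0.99993328]), 'orientation': array([  48.4539444 ,   -1.03470003, -171.21899944])}
wrist {'fov_y': 62.11287022307495, 'cx': 320.1894876191257, 'cy': 199.93730374985898, 'position': array([0.65081   , 0.08122991, 0.38525991]), 'orientation': array([-1.71067374e+01, -3.32565148e-02,  6.23275647e-03])}
tile_bar [(0.72, [289.7, 214.5]), (0.63, [366.9, 336.6])]
tile_square [(0.81, [254.1, 131.6])]
tile_round [(0.87, [312.0, 160.8]), (0.82, [474.4, 125.9])]
corner_peg [(0.74, [388.0, 138.0]), (0.72, [379.8, 251.0])]
tray [(0.97, [252.9, 173.8]), (0.43, [288.6, 213.9]), (0.24, [201.9, 136.3])]
```

View pics/scene0.png

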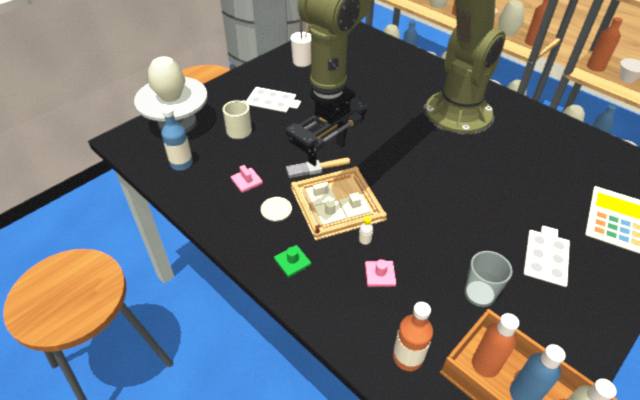

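View pics/wrist0.png

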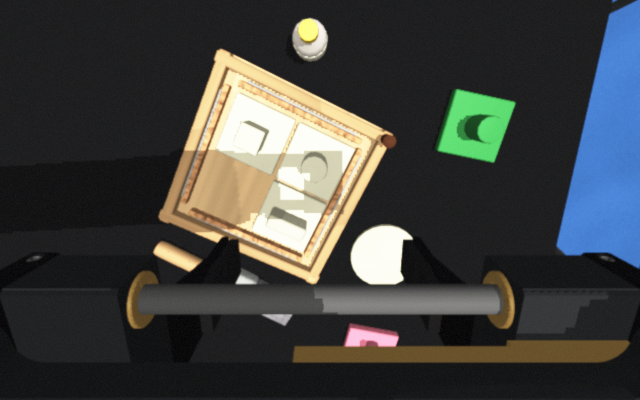

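The candidates in the wrist picture:
- **Square handle:** (252,135), in the tray at -x+y.
- **Round knob:** (313,165), in the tray at +x+y. The look-alikes are the green tile (476,127) and, in the scene view, a pink one at (381,272).
- **Bar handle:** (287,218), in the tray at +x-y. The look-alike is the pink one at (368,337).

The peg is at (388,140), and the white in-tray tiles are the ones meant. Next I'll measure them and check with a close crop.

```bash
cat > h.py <<'E'
import numpy as np, cv2
from scipy.spatial.transform import Rotation as R
def K(c):
    f=200/np.tan(np.radians(c['fov_y']/2)); return f,c['cx'],c['cy'],np.array(c['position']),R.from_euler('xyz',c['orientation'],degrees=True)
def ray(c,p,z):
    f,cx,cy,o,r=K(c); d=r.apply([(p[0]-cx)/f,-(p[1]-cy)/f,-1]); return (o+d*(z-o[2])/d[2])[:2]
def proj(c,P):
    f,cx,cy,o,r=K(c); q=r.inv().apply(np.array(P)-o); q=np.atleast_2d(q); return np.c_[cx-f*q[:,0]/q[:,2],cy+f*q[:,1]/q[:,2]]
def T(t,P): # tray pose t=(x,y,yaw deg) ; P tray pts
    P=np.atleast_2d(np.array(P,float)); return np.c_[P[:,:2]@R.from_euler('z',t[2],degrees=True).as_matrix()[:2,:2].T+t[:2],P[:,2]]
E
python3 - <<'E'
from h import *
from cell import viewer
from scipy.optimize import least_squares
c=viewer.get_calibration('wrist')
px=np.array([[388,140],[220,52],[162,218],[318,281]])
W=np.array([ray(c,p,.022) for p in px]); print(W.round(4), [np.linalg.norm(W[i]-W[i-1]).round(4) for i in range(4)])
C=np.array([[.102,.102,.022],[-.102,.102,.022],[-.102,-.102,.022],[.102,-.102,.022]])
s=least_squares(lambda t:(T(t,C)[:,:2]-W).ravel()*1000,[*W.mean(0),-23]); print(s.x,s.fun.round(1))
for p in([252,128],[316,158],[288,207]): print(ray(c,p,.052).round(4), R.from_euler('z',-s.x[2],degrees=True).apply([*(ray(c,p,.052)-s.x[:2]),0]).round(4))
im=cv2.imread('pics/wrist0.png')[40:290,140:410]
cv2.imwrite('pics/crop0.png',cv2.resize(im,(640,593),interpolation=cv2.INTER_CUBIC))
E
```

```text
[[ 0.7247  0.0374]
 [ 0.5503  0.1252]
 [ 0.4671 -0.0526]
 [ 0.6485 -0.1356]] [np.float64(0.1891), np.float64(0.1953), np.float64(0.1963), np.float64(0.1995)]
[ 5.97647459e-01 -6.39875773e-03 -2.50544516e+01] [ 8.5  5.4 -1.9  4.  -5.  -3.  -1.6 -6.4]
[0.584  0.0527] [-0.0374  0.0478  0.    ]
[0.6469 0.023 ] [0.0322 0.0475 0.    ]
[ 0.6171 -0.0292] [ 0.0273 -0.0124  0.    ]
```

View pics/crop0.png

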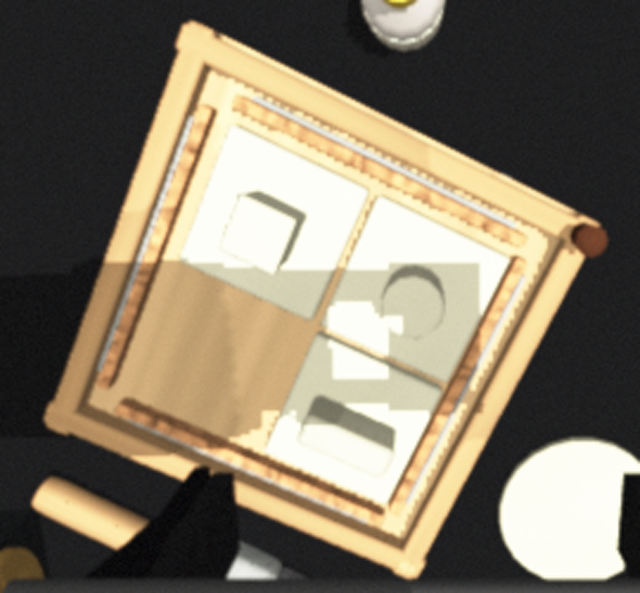

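The crop confirms it. White tiles with a square handle (-x+y), round knob (+x+y) and bar (+x-y) sit in the tray, with the peg at the round one's corner. The corner fit suggests lens distortion and some poor picks, so I'll refit with a distortion term.

```bash
cat > fit.py <<'E'
from h import *
from scipy.optimize import least_squares
def projd(c,P,k):
    f,cx,cy,_,_=K(c); u=(proj(c,P)-[cx,cy])/f; return u*(1+k*(u**2).sum(1,keepdims=True))*f+[cx,cy]
S=np.array([[-1,1],[1,1],[1,-1],[-1,-1]])
def fit(c,obs,x0):
    # obs: list (kind,idx,pt offset(3),pixel); kind 'tray' or tile 0..2
    def res(x):
        r=[]
        for k,off,px in obs:
            o=np.array(off,float)
            if k!='t': o[:2]+=x[4+2*k:6+2*k]
            r.append(projd(c,T(x[:3],o),x[3]/1)[0]-px)
        return np.ravel(r)
    return least_squares(res,x0,loss='soft_l1')
E
python3 - <<'E'
from fit import *
from cell import viewer
c=viewer.get_calibration('wrist')
q=lambda a,b:np.array([a/2.3704+140,b/2.372+40])
obs=[('t',[-.102,.102,.022],q(185,25)),('t',[-.102,-.102,.022],q(48,420)),('t',[.102,-.102,.022],q(408,575)),('t',[.094,.094,.046],q(592,240))]
tl=[[(235,125),(370,190),(312,318),(182,260)],[(374,195),(515,258),(445,385),(322,325)],[(320,332),(443,390),None,(265,455)]]
for k in range(3):
    for s,p in zip(S,tl[k]):
        if p: obs.append((k,[*(s*.034),.018],q(*p)))
for k,p in enumerate([(258,235),(411,303),(348,447)]): obs.append((k,[0,0,.052],q(*p)))
s=fit(c,obs,[.6,-.006,-25,0,-.04,.04,.04,.04,.04,-.04])
print(s.x.round(4)); print(s.fun.round(1).reshape(-1,2).tolist())
E
```

```text
[ 5.94400e-01 -4.00000e-03 -2.55244e+01 -1.21500e-01 -3.33000e-02
  3.63000e-02  3.86000e-02  3.56000e-02  3.99000e-02 -3.62000e-02]
[[1.4, 0.1], [-0.7, -0.0], [1.1, 1.0], [-2.5, -0.7], [-0.2, 0.1], [0.3, -0.3], [-0.0, 0.9], [-0.4, 0.1], [1.6, -0.3], [-2.2, 0.0], [0.6, -0.8], [-1.4, -0.1], [-0.8, 0.4], [1.0, 0.4], [0.2, -1.6], [0.4, -0.6], [0.4, 1.4], [-0.2, 0.1]]
```

apply_moves(
  moves=[
    [0.22, -0.355, 0.35, 0, 0, -0.75, 0.69],
    [0.22, -0.355, 0.35, 0, 0, -0.75, 0.69],
    [0.22, -0.355, 0.35, 0, 0, -0.75, 0.69],
    [0.22, -0.355, 0.35, 0, 0, -0.75, 0.69],
    [0.22, -0.355, 0.35, 0, 0, -0.75, 0.69],
    [0.22, -0.355, 0.35, 0, 0, -0.75, 0.69],
    [0.22, -0.355, 0.35, 0, 0, -0.75, 0.69],
    [0.22, -0.355, 0.35, 0, 0, -0.75, 0.69],
    [0.22, -0.355, 0.35, 0, 0, -0.75, 0.69],
    [0.22, -0.355, 0.35, 0, 0, -0.75, 0.69],
    [0.22, -0.355, 0.35, 0, 0, -0.75, 0.69],
  ],
)

```text
time_s: 1.75
tool_pos: [0.5791, 0.044, 0.1191]
tool_rot: [180.0, 0.0, 154.4]
force: [-0.2, -0.4, 0.3]
grip_width: 0.0603
grasp_force: 0.0
```

Run:
```python
from cell import env, viewer
import cv2,pickle
o=env.get_obs(); print({k:o[k] for k in('time_s','tool_pos','tool_rot','force','grip_width')})
c=viewer.get_calibration('wrist'); im=viewer.read_camera('wrist'); pickle.dump(c,open('c1.pkl','wb')); print(c)
cv2.imwrite('pics/w1.png',cv2.resize(im[:,:,::-1],(800,500)))
```

```text
{'time_s': 1.75, 'tool_pos': array([0.57907679, 0.04395006, 0.11914168]), 'tool_rot': array([1.79997424e+02, 1.35452394e-02, 1.54381355e+02]), 'force': array([-0.18882415, -0.44843515,  0.29975357]), 'grip_width': 0.06031107157549965}
{'fov_y': 62.11287022307495, 'cx': 320.1894876191257, 'cy': 199.93730374985898, 'position': array([0.50652704, 0.07905559, 0.31545192]), 'orientation': array([-17.18299909,  -0.06641738,  64.38509064])}
```

View pics/w1.png

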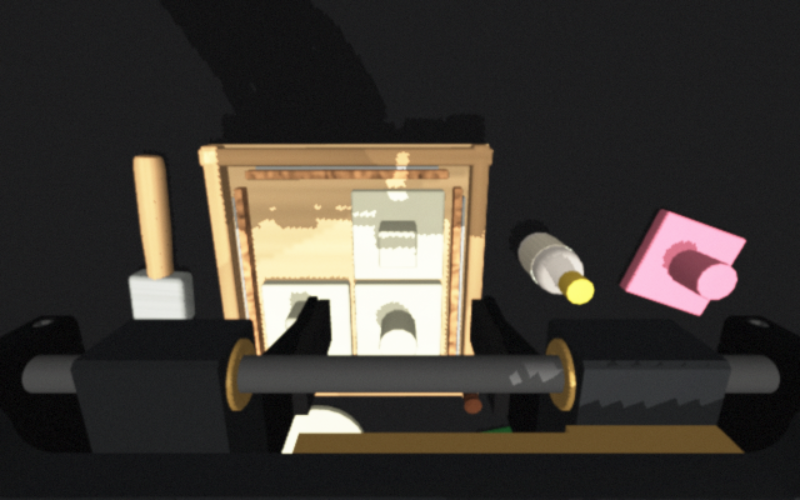

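Run:
```python
from fit import *
import pickle
c=pickle.load(open('c1.pkl','rb'))
q=lambda a,b:np.array([a,b])*.8
obs=[('t',[-.102,-.102,.022],q(200,148)),('t',[-.102,.102,.022],q(492,148)),('t',[.094,.094,.046],q(473,404))]
# S: (-,+),(+,+),(+,-),(-,-)
tl=[[(442,191),(441,279),(353,279),(352,191)],[(441,282),None,None,(356,282)],[(350,282),None,None,(264,282)]]
for k in range(3):
    for s,p in zip(S,tl[k]):
        if p: obs.append((k,[*(s*.034),.018],q(*p)))
obs.append((0,[-.013,.013,.052],q(416,236)));obs.append((0,[-.013,-.013,.052],q(379,236)))
s=fit(c,obs,[.595,-.004,-25.5,-.12,-.04,.04,.04,.04,.04,-.04])
x=s.x;print(x.round(4)); print(s.fun.round(1).reshape(-1,2).tolist())
for k in range(3): print(T(x[:3],[*x[4+2*k:6+2*k],0])[0].round(4))
```

```text
[ 5.96100e-01 -5.70000e-03 -2.54256e+01 -8.20000e-02 -3.52000e-02
  3.59000e-02  3.45000e-02  3.67000e-02  3.44000e-02 -3.41000e-02]
[[0.6, 0.2], [0.0, -1.9], [-0.6, 1.7], [1.7, 0.5], [0.5, 0.6], [0.1, 0.9], [-1.8, 0.8], [1.3, -0.1], [-1.3, 0.2], [0.5, -0.0], [-0.5, 0.0], [0.4, -3.3], [-1.7, -3.2]]
[0.5797 0.0418 0.    ]
[0.6431 0.0126 0.    ]
[ 0.6125 -0.0513  0.    ]
```

apply_moves(
  moves=[
    [0, 0, 0.2, 0, 0, 0, 0.69],
    [0, 0, 0.35, 0, 0, 0, 0.69],
    [0, 0, 0.44, 0, 0, 0, 0.69],
    [0, 0, 0.47, 0, 0, 0, 0.69],
    [0, 0, 0.47, 0, 0, 0, 0.69],
    [0, 0, 0.47, 0, 0, 0, 0.45],
    [0, 0, 0.47, 0, 0, 0, 0.3],
    [0, 0, 0.47, 0, 0, 0, 0.2],
    [0, 0, 0.47, 0, 0, 0, 0.2],
    [0, 0, 0.47, 0, 0, 0, 0.2],
  ],
  grip_force=15,
)

```text
time_s: 2.8
tool_pos: [0.5793, 0.0439, 0.0255]
tool_rot: [180.0, 0.0, 154.5]
force: [-0.0, -0.1, 0.1]
grip_width: 0.0279
grasp_force: 0.0
```

apply_moves(
  moves=[
    [0, 0, 0, 0, 0, 0, 0.2],
    [0, 0, 0, 0, 0, 0, 0.2],
    [0, -0.03, 0, 0, 0, 0, 0.2],
    [0, -0.07, 0, 0, 0, 0, 0.2],
    [0, -0.11, 0, 0, 0, 0, 0.2],
    [0, -0.15, 0, 0, 0, 0, 0.2],
    [0, -0.19, 0, 0, 0, 0, 0.2],
    [0, -0.23, 0, 0, 0, 0, 0.2],
    [0, -0.27, 0, 0, 0, 0, 0.2],
    [0, -0.3, 0, 0, 0, 0, 0.2],
    [0, -0.32, 0, 0, 0, 0, 0.2],
    [0, -0.33, 0, 0, 0, 0, 0.2],
    [0, -0.33, 0, 0, 0, 0, 0.2],
  ],
  grip_force=15,
)

```text
time_s: 4.1
tool_pos: [0.5506, -0.0157, 0.0251]
tool_rot: [180.0, 0.0, 154.4]
force: [0.0, -0.4, -0.8]
grip_width: 0.0173
grasp_force: 0.0
```

Run:
```python
from cell import env, viewer
import cv2,pickle
a=viewer.read_camera('wrist'); b=viewer.read_camera('side')
pickle.dump(viewer.get_calibration('wrist'),open('c2.pkl','wb'))
b=b[120:320,200:440]
cv2.imwrite('pics/m2.png',cv2.hconcat([cv2.resize(a[:,:,::-1],(480,300)),cv2.resize(b[:,:,::-1],(320,300)) if 0 else cv2.resize(b[:,:,::-1],(320,300))]))
```

```text
(no output)
```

View pics/m2.png

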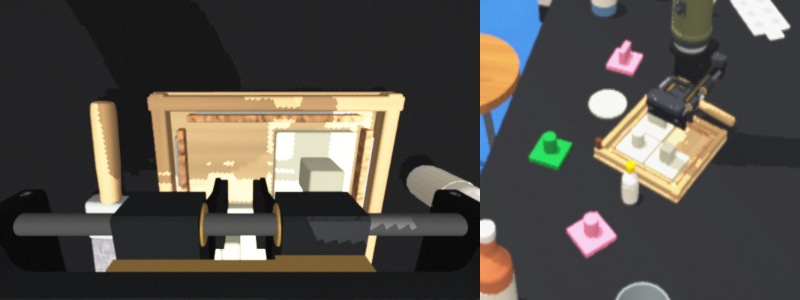

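Run:
```python
from h import *
from cell import viewer,env
import pickle
a=viewer.read_camera('wrist'); c=viewer.get_calibration('wrist')
p=env.get_obs()['tool_pos']; print(p,proj(c,p))
cv2.imwrite('pics/crop3.png',cv2.resize(a[110:330,180:500,::-1],(800,550),interpolation=cv2.INTER_CUBIC))
```

```text
[ 0.55072748 -0.01512456  0.02510865] [[319.38479428 229.76230163]]
```

View pics/crop3.png

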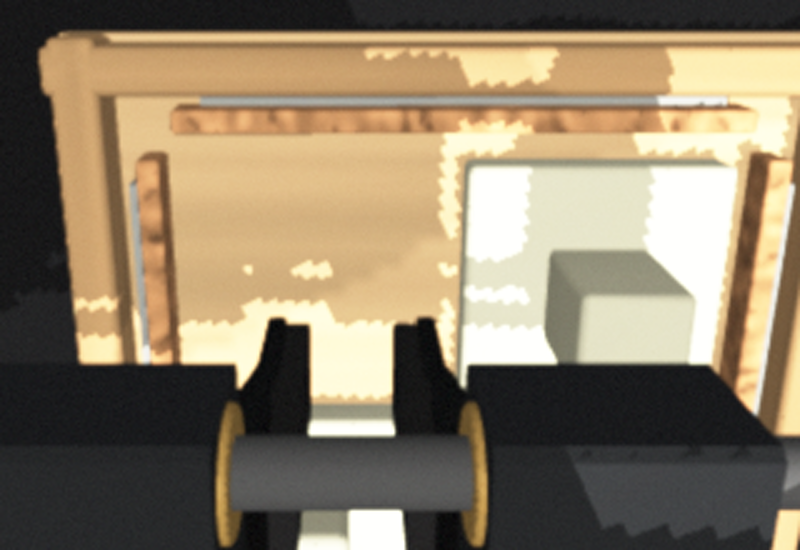

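The tile has not moved. The finger edges in this picture (row 238, gap 33 px for 17.3 mm) suggest the tips are higher than the TCP reading says. I'll check in the side and scene views.

Run:
```python
from h import *
from cell import viewer,env
p=env.get_obs()['tool_pos']; out=[]
for n in('side','scene'):
    a=viewer.read_camera(n)[:,:,::-1]; c=viewer.get_calibration(n)
    u=proj(c,np.array([p,p+[0,0,.034],[.58,.043,.052]])); print(n,u.round(1))
    x,y=u[0].astype(int); z=a[y-50:y+50,x-40:x+40]
    z=cv2.resize(z,(400,500),interpolation=cv2.INTER_CUBIC)
    for q,col in zip(u,((0,0,255),(0,255,0),(255,0,0))): cv2.circle(z,tuple(((q-[x-40,y-50]+.5)*5).astype(int)),3,col,-1)
    out.append(cv2.convertScaleAbs(z,alpha=1.6,beta=10))
cv2.imwrite('pics/m4.png',cv2.hconcat(out))
```

```text
side [[352.  211.6]
 [352.8 202.4]
 [339.5 217.2]]
scene [[345.6 186.7]
 [346.1 178. ]
 [354.8 196.1]]
```

View pics/m4.png

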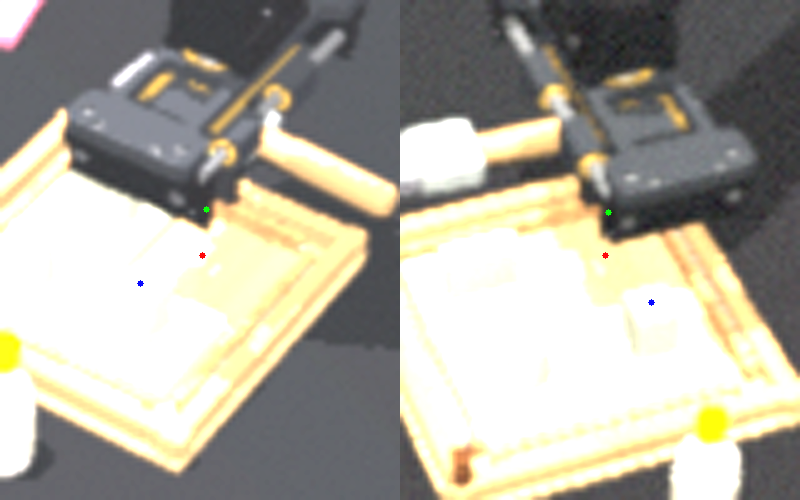

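Both views agree that the tips sit about 34 mm above the reported TCP, at about z = 0.059, so they passed over the handle. That means the reported TCP has to go lower. I'll return over the square handle and descend in small steps, watching the force.

apply_moves(
  moves=[
    [0, 0, 0, 0, 0, 0, 0.69],
    [0, 0, 0, 0, 0, 0, 0.69],
    [0, 0, 0, 0, 0, 0, 0.69],
    [0, 0.1, 0, 0, 0, 0, 0.69],
    [0, 0.2, 0, 0, 0, 0, 0.69],
    [0, 0.29, 0, 0, 0, 0, 0.69],
    [0, 0.32, 0, 0, 0, 0, 0.69],
    [0, 0.32, 0.02, 0, 0, 0, 0.69],
    [0, 0.32, 0.04, 0, 0, 0, 0.69],
    [0, 0.32, 0.07, 0, 0, 0, 0.69],
    [0, 0.32, 0.1, 0, 0, 0, 0.69],
    [0, 0.32, 0.12, 0, 0, 0, 0.69],
    [0, 0.32, 0.12, 0, 0, 0, 0.69],
  ],
)

```text
time_s: 5.65
tool_pos: [0.5774, 0.0417, 0.0001]
tool_rot: [-179.9, -0.1, 154.4]
force: [0.2, -0.5, 0.2]
grip_width: 0.0602
grasp_force: 0.0
```

Nothing touched. I'll go 5 mm lower and close.

apply_moves(
  moves=[
    [0, 0, 0.01, 0, 0, 0, 0.69],
    [0, 0, 0.025, 0, 0, 0, 0.69],
    [0, 0, 0.025, 0, 0, 0, 0.5],
    [0, 0, 0.025, 0, 0, 0, 0.35],
    [0, 0, 0.025, 0, 0, 0, 0.25],
    [0, 0, 0.025, 0, 0, 0, 0.2],
    [0, 0, 0.025, 0, 0, 0, 0.2],
    [0, 0, 0.025, 0, 0, 0, 0.2],
    [0, 0, 0.025, 0, 0, 0, 0.2],
    [0, 0, 0.025, 0, 0, 0, 0.2],
  ],
  grip_force=15,
)

```text
time_s: 6.65
tool_pos: [0.5782, 0.0422, -0.0038]
tool_rot: [180.0, 0.0, 154.5]
force: [0.1, -0.2, 0.4]
grip_width: 0.0262
grasp_force: 15.0
```

apply_moves(
  moves=[
    [0, -0.02, 0, 0, 0, 0, 0.2],
    [0, -0.05, 0, 0, 0, 0, 0.2],
    [0, -0.09, 0, 0, 0, 0, 0.2],
    [0, -0.13, 0, 0, 0, 0, 0.2],
    [0, -0.17, 0, 0, 0, 0, 0.2],
    [0, -0.21, 0, 0, 0, 0, 0.2],
    [0, -0.25, 0, 0, 0, 0, 0.2],
    [0, -0.29, 0, 0, 0, 0, 0.2],
    [0, -0.32, 0, 0, 0, 0, 0.2],
    [0, -0.335, 0, 0, 0, 0, 0.2],
    [0, -0.34, 0, 0, 0, 0, 0.2],
    [0, -0.345, 0, 0, 0, 0, 0.2],
  ],
  grip_force=20,
)

```text
time_s: 7.85
tool_pos: [0.5486, -0.0199, -0.0038]
tool_rot: [180.0, 0.0, 154.5]
force: [1.5, 2.1, 1.0]
grip_width: 0.0261
grasp_force: 20.0
```

apply_moves(
  moves=[
    [0, -0.005, 0, 0, 0, 0, 0.2],
    [0, -0.01, 0, 0, 0, 0, 0.2],
    [0, -0.015, 0, 0, 0, 0, 0.2],
    [0, -0.02, 0, 0, 0, 0, 0.2],
  ],
)

```text
time_s: 8.25
tool_pos: [0.5468, -0.0235, -0.0038]
tool_rot: [180.0, 0.0, 154.5]
force: [0.9, 2.5, -0.0]
grip_width: 0.0259
grasp_force: 20.0
```

apply_moves(
  moves=[
    [0, -0.005, 0, 0, 0, 0, 0.2],
    [0, -0.01, 0, 0, 0, 0, 0.2],
  ],
)

```text
time_s: 8.45
tool_pos: [0.5459, -0.0255, -0.0038]
tool_rot: [180.0, 0.0, 154.5]
force: [0.4, 2.2, 2.2]
grip_width: 0.0259
grasp_force: 20.0
```

apply_moves(
  moves=[
    [0, -0.005, 0, 0, 0, 0, 0.2],
    [0, -0.01, 0, 0, 0, 0, 0.2],
  ],
)

```text
time_s: 8.65
tool_pos: [0.545, -0.0273, -0.0039]
tool_rot: [180.0, 0.0, 154.5]
force: [0.8, 2.6, 1.4]
grip_width: 0.026
grasp_force: 20.0
```

apply_moves(
  moves=[
    [0, -0.0025, 0, 0, 0, 0, 0.2],
    [0, -0.005, 0, 0, 0, 0, 0.2],
  ],
)

```text
time_s: 8.85
tool_pos: [0.5448, -0.0279, -0.0038]
tool_rot: [180.0, 0.0, 154.5]
force: [2.0, 2.9, 1.2]
grip_width: 0.0254
grasp_force: 20.0
```

apply_moves(
  moves=[
    [0, -0.0025, 0, 0, 0, 0, 0.2],
    [0, -0.005, 0, 0, 0, 0, 0.2],
  ],
)

```text
time_s: 9.05
tool_pos: [0.5447, -0.0281, -0.0038]
tool_rot: [179.9, 0.0, 154.5]
force: [3.4, 4.6, 1.2]
grip_width: 0.026
grasp_force: 20.0
```

apply_moves(
  moves=[
    [0, -0.005, 0, 0, 0, 0, 0.2],
    [0, -0.01, 0, 0, 0, 0, 0.2],
    [0, -0.01, 0, 0, 0, 0, 0.2],
  ],
)

```text
time_s: 9.35
tool_pos: [0.5445, -0.0284, -0.0037]
tool_rot: [179.8, 0.1, 154.5]
force: [4.4, 8.1, 0.3]
grip_width: 0.0258
grasp_force: 20.0
```

apply_moves(
  moves=[
    [0, -0.006, 0, 0, 0, 0, 0.2],
    [0, -0.012, 0, 0, 0, 0, 0.2],
    [0, -0.015, 0, 0, 0, 0, 0.2],
    [0, -0.015, 0, 0, 0, 0, 0.2],
  ],
)

```text
time_s: 9.75
tool_pos: [0.5444, -0.0288, -0.0035]
tool_rot: [179.6, 0.1, 154.6]
force: [6.1, 11.4, -1.2]
grip_width: 0.0262
grasp_force: 20.0
```

apply_moves(
  moves=[
    [0, -0.004, 0, 0, 0, 0, 0.2],
    [0, -0.004, 0, 0, 0, 0, 0.2],
    [0, -0.004, 0, 0, 0, 0, 0.2],
    [0, -0.004, 0, 0, 0, 0, 0.2],
    [0, -0.004, 0, 0, 0, 0, 0.2],
    [0, -0.004, 0, 0, 0, 0, 0.2],
    [0, -0.004, 0, 0, 0, 0, 0.2],
  ],
)

```text
time_s: 10.45
tool_pos: [0.5444, -0.029, -0.0035]
tool_rot: [179.6, 0.1, 154.6]
force: [7.2, 11.4, -2.2]
grip_width: 0.0257
grasp_force: 20.0
```

apply_moves(
  moves=[
    [0, -0.004, 0, 0, 0, 0, 0.2],
    [0, -0.004, 0, 0, 0, 0, 0.2],
    [0, -0.004, 0, 0, 0, 0, 0.2],
    [0, -0.004, 0, 0, 0, 0, 0.2],
    [0, -0.004, 0, 0, 0, 0, 0.2],
    [0, -0.004, 0, 0, 0, 0, 0.2],
    [0, -0.004, 0, 0, 0, 0, 0.2],
  ],
)

```text
time_s: 11.15
tool_pos: [0.5444, -0.0291, -0.0033]
tool_rot: [179.5, 0.2, 154.6]
force: [7.1, 13.0, -2.1]
grip_width: 0.0259
grasp_force: 20.0
```

apply_moves(
  moves=[
    [0, 0.015, 0, 0, 0, 0, 0.2],
    [0, 0.03, 0, 0, 0, 0, 0.2],
    [0, 0.033, 0, 0, 0, 0, 0.3],
    [0, 0.033, 0, 0, 0, 0, 0.5],
    [0, 0.033, 0, 0, 0, 0, 0.69],
    [0, 0.033, 0, 0, 0, 0, 0.69],
    [0, 0.033, 0, 0, 0, 0, 0.69],
    [0, 0.033, -0.05, 0, 0, 0, 0.69],
    [0, 0.033, -0.15, 0, 0, 0, 0.69],
    [0, 0.033, -0.25, 0, 0, 0, 0.69],
    [0, 0.033, -0.25, 0, 0, 0, 0.69],
  ],
)

```text
time_s: 12.25
tool_pos: [0.5467, -0.0295, 0.0495]
tool_rot: [179.9, 0.3, 154.4]
force: [-0.1, -0.3, -0.0]
grip_width: 0.0593
grasp_force: 0.0
```

apply_moves(
  moves=[
    [-0.35, 0.395, 0, 0, 0, 1.0, 0.69],
    [-0.35, 0.395, 0, 0, 0, 1.0, 0.69],
    [-0.35, 0.395, 0, 0, 0, 1.0, 0.69],
    [-0.35, 0.395, 0, 0, 0, 1.0, 0.69],
    [-0.35, 0.395, 0, 0, 0, 1.0, 0.69],
    [-0.35, 0.395, 0, 0, 0, 1.0, 0.69],
    [-0.35, 0.395, 0, 0, 0, 1.0, 0.69],
    [-0.35, 0.395, 0, 0, 0, 1.0, 0.69],
    [-0.35, 0.395, 0, 0, 0, 1.0, 0.69],
    [-0.35, 0.395, 0, 0, 0, 1.0, 0.69],
    [-0.35, 0.395, 0, 0, 0, 1.0, 0.69],
    [-0.35, 0.395, 0, 0, 0, 1.0, 0.69],
  ],
)

```text
time_s: 13.45
tool_pos: [0.6409, 0.0119, 0.0457]
tool_rot: [-180.0, 0.0, 68.7]
force: [-0.7, -0.7, -0.2]
grip_width: 0.06
grasp_force: 0.0
```

apply_moves(
  moves=[
    [0, 0, 0, 0, 0, 0.047, 0.69],
    [0, 0, 0, 0, 0, 0.047, 0.69],
  ],
)

```text
time_s: 13.65
tool_pos: [0.6412, 0.0119, 0.0459]
tool_rot: [-180.0, 0.0, 64.6]
force: [1.1, 0.3, 0.9]
grip_width: 0.0601
grasp_force: 0.0
```

Run:
```python
from h import *
from cell import viewer,env
import pickle
o=env.get_obs();c=viewer.get_calibration('wrist'); a=viewer.read_camera('wrist'); pickle.dump(c,open('c5.pkl','wb'))
print(o['tool_pos'],o['tool_rot'],o['time_s'],c)
cv2.imwrite('pics/w5.png',cv2.resize(a[:,:,::-1],(800,500),interpolation=cv2.INTER_CUBIC))
```

```text
[0.64115822 0.01191594 0.04587853] [-1.79986539e+02  1.20850160e-02  6.45977432e+01] 13.65 {'fov_y': 62.11287022307495, 'cx': 320.1894876191257, 'cy': 199.93730374985898, 'position': array([0.67693837, 0.0852951 , 0.24220545]), 'orientation': array([-1.71033370e+01, -7.21854667e-03, -2.53966416e+01])}
```

View pics/w5.png

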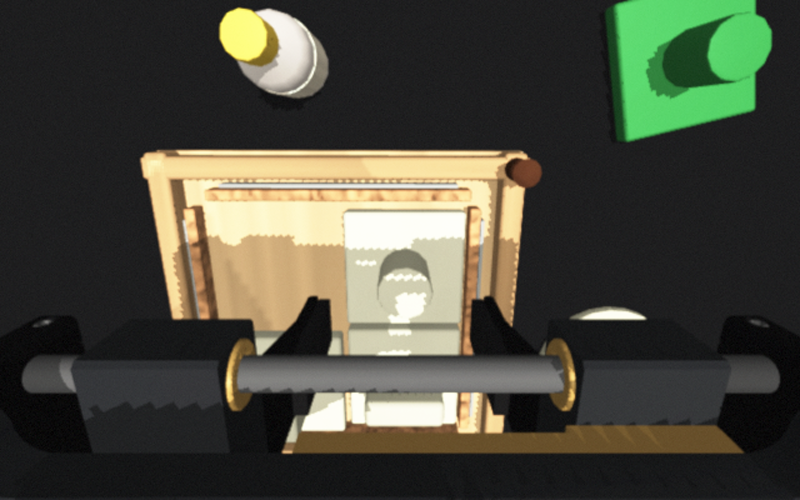

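apply_moves(
  moves=[
    [0.01, 0, 0.1, 0, 0, 0, 0.69],
    [0.01, 0, 0.17, 0, 0, 0, 0.69],
    [0.01, 0, 0.22, 0, 0, 0, 0.69],
    [0.01, 0, 0.24, 0, 0, 0, 0.69],
    [0.01, 0, 0.25, 0, 0, 0, 0.69],
    [0.01, 0, 0.25, 0, 0, 0, 0.5],
    [0.01, 0, 0.25, 0, 0, 0, 0.35],
    [0.01, 0, 0.25, 0, 0, 0, 0.25],
    [0.01, 0, 0.25, 0, 0, 0, 0.2],
    [0.01, 0, 0.25, 0, 0, 0, 0.2],
    [0.01, 0, 0.25, 0, 0, 0, 0.2],
    [0.01, 0, 0.25, 0, 0, 0, 0.2],
  ],
  grip_force=20,
)

```text
time_s: 14.9
tool_pos: [0.6426, 0.0137, -0.0036]
tool_rot: [180.0, -0.0, 64.5]
force: [0.8, -0.1, 0.8]
grip_width: 0.0276
grasp_force: 20.0
```

apply_moves(
  moves=[
    [0, -0.02, 0, 0, 0, 0, 0.2],
    [0, -0.05, 0, 0, 0, 0, 0.2],
    [0, -0.09, 0, 0, 0, 0, 0.2],
    [0, -0.13, 0, 0, 0, 0, 0.2],
    [0, -0.17, 0, 0, 0, 0, 0.2],
    [0, -0.21, 0, 0, 0, 0, 0.2],
    [0, -0.25, 0, 0, 0, 0, 0.2],
    [0, -0.28, 0, 0, 0, 0, 0.2],
    [0, -0.3, 0, 0, 0, 0, 0.2],
    [0, -0.31, 0, 0, 0, 0, 0.2],
    [0, -0.32, 0, 0, 0, 0, 0.2],
    [0, -0.33, 0, 0, 0, 0, 0.2],
    [0, -0.335, 0, 0, 0, 0, 0.2],
  ],
)

```text
time_s: 16.2
tool_pos: [0.5823, 0.0425, -0.0036]
tool_rot: [179.9, -0.0, 64.5]
force: [3.6, -1.2, 5.8]
grip_width: 0.0277
grasp_force: 20.0
```

apply_moves(
  moves=[
    [0, -0.005, 0, 0, 0, 0, 0.2],
    [0, -0.01, 0, 0, 0, 0, 0.2],
  ],
)

```text
time_s: 16.4
tool_pos: [0.5805, 0.0433, -0.0036]
tool_rot: [179.9, -0.0, 64.5]
force: [2.9, -1.3, 5.6]
grip_width: 0.0275
grasp_force: 20.0
```

apply_moves(
  moves=[
    [0, -0.005, 0, 0, 0, 0, 0.2],
    [0, -0.01, 0, 0, 0, 0, 0.2],
  ],
)

```text
time_s: 16.6
tool_pos: [0.5787, 0.0442, -0.0036]
tool_rot: [179.9, -0.0, 64.5]
force: [3.6, -2.0, 4.5]
grip_width: 0.0277
grasp_force: 20.0
```

apply_moves(
  moves=[
    [0, -0.004, -0.008, 0, 0, 0, 0.2],
    [0, -0.0075, -0.008, 0, 0, 0, 0.2],
  ],
)

```text
time_s: 16.8
tool_pos: [0.5749, 0.0453, -0.0035]
tool_rot: [-179.8, 0.1, 64.5]
force: [1.4, -1.5, -0.5]
grip_width: 0.0271
grasp_force: 20.0
```

apply_moves(
  moves=[
    [0, -0.004, 0, 0, 0, 0, 0.2],
    [0, -0.0075, 0, 0, 0, 0, 0.2],
  ],
)

```text
time_s: 17.0
tool_pos: [0.5739, 0.0459, -0.0034]
tool_rot: [-179.9, 0.1, 64.5]
force: [-0.1, -0.2, -1.5]
grip_width: 0.0275
grasp_force: 20.0
```

apply_moves(
  moves=[
    [0, -0.003, 0.003, 0, 0, 0, 0.2],
    [0, -0.005, 0.003, 0, 0, 0, 0.2],
  ],
)

```text
time_s: 17.2
tool_pos: [0.5738, 0.0462, -0.0034]
tool_rot: [-179.9, 0.0, 64.5]
force: [0.2, -0.0, -2.4]
grip_width: 0.0274
grasp_force: 20.0
```

apply_moves(
  moves=[
    [0, -0.003, 0, 0, 0, 0, 0.2],
    [0, -0.005, 0, 0, 0, 0, 0.2],
  ],
)

```text
time_s: 17.4
tool_pos: [0.5734, 0.0466, -0.0031]
tool_rot: [-180.0, 0.0, 64.5]
force: [-0.6, 0.4, -2.1]
grip_width: 0.0278
grasp_force: 20.0
```

apply_moves(
  moves=[
    [0, -0.003, 0.006, 0, 0, 0, 0.2],
    [0, -0.005, 0.006, 0, 0, 0, 0.2],
  ],
)

```text
time_s: 17.6
tool_pos: [0.5734, 0.0468, -0.0035]
tool_rot: [179.9, -0.0, 64.5]
force: [0.5, -1.4, 1.2]
grip_width: 0.0271
grasp_force: 20.0
```

apply_moves(
  moves=[
    [0, -0.003, 0, 0, 0, 0, 0.2],
    [0, -0.005, 0, 0, 0, 0, 0.2],
  ],
)

```text
time_s: 17.8
tool_pos: [0.5728, 0.0472, -0.0036]
tool_rot: [179.9, -0.0, 64.5]
force: [1.8, -0.5, 1.8]
grip_width: 0.0272
grasp_force: 20.0
```

apply_moves(
  moves=[
    [0, -0.003, 0, 0, 0, 0, 0.2],
    [0, -0.005, 0, 0, 0, 0, 0.2],
  ],
)

```text
time_s: 18.0
tool_pos: [0.5718, 0.0478, -0.0036]
tool_rot: [179.9, -0.0, 64.5]
force: [2.5, -0.7, 2.5]
grip_width: 0.0272
grasp_force: 20.0
```

apply_moves(
  moves=[
    [0, -0.003, 0, 0, 0, 0, 0.2],
    [0, -0.005, 0, 0, 0, 0, 0.2],
  ],
)

```text
time_s: 18.2
tool_pos: [0.5712, 0.048, -0.0036]
tool_rot: [179.9, -0.1, 64.5]
force: [4.8, -1.0, 2.6]
grip_width: 0.0274
grasp_force: 20.0
```

apply_moves(
  moves=[
    [0, -0.005, 0, 0, 0, 0, 0.2],
    [0, -0.01, 0, 0, 0, 0, 0.2],
    [0, -0.015, 0, 0, 0, 0, 0.2],
    [0, -0.015, 0, 0, 0, 0, 0.2],
  ],
)

```text
time_s: 18.6
tool_pos: [0.5706, 0.0483, -0.0033]
tool_rot: [179.6, -0.1, 64.4]
force: [7.8, -2.4, -0.2]
grip_width: 0.0277
grasp_force: 20.0
```

apply_moves(
  moves=[
    [0, -0.005, 0.002, 0, 0, 0, 0.2],
    [0, -0.01, 0.002, 0, 0, 0, 0.2],
    [0, -0.014, 0.002, 0, 0, 0, 0.2],
    [0, -0.014, 0.002, 0, 0, 0, 0.2],
  ],
)

```text
time_s: 19.0
tool_pos: [0.5703, 0.0485, -0.003]
tool_rot: [179.4, -0.2, 64.4]
force: [11.4, -4.6, -1.7]
grip_width: 0.0275
grasp_force: 20.1
```

apply_moves(
  moves=[
    [0, -0.005, 0.002, 0, 0, 0, 0.2],
    [0, -0.005, 0.002, 0, 0, 0, 0.2],
    [0, -0.005, 0.002, 0, 0, 0, 0.2],
    [0, -0.005, 0.002, 0, 0, 0, 0.2],
    [0, -0.005, 0.002, 0, 0, 0, 0.2],
    [0, -0.005, 0.002, 0, 0, 0, 0.2],
    [0, -0.005, 0.002, 0, 0, 0, 0.2],
    [0, -0.005, 0.002, 0, 0, 0, 0.2],
  ],
)

```text
time_s: 19.8
tool_pos: [0.5703, 0.0486, -0.003]
tool_rot: [179.3, -0.2, 64.4]
force: [12.7, -5.2, -0.4]
grip_width: 0.0275
grasp_force: 20.1
```

apply_moves(
  moves=[
    [0, 0.015, 0, 0, 0, 0, 0.2],
    [0, 0.03, 0, 0, 0, 0, 0.2],
    [0, 0.032, 0, 0, 0, 0, 0.3],
    [0, 0.032, 0, 0, 0, 0, 0.5],
    [0, 0.032, 0, 0, 0, 0, 0.69],
    [0, 0.032, 0, 0, 0, 0, 0.69],
    [0, 0.032, 0, 0, 0, 0, 0.69],
    [0, 0.032, -0.05, 0, 0, 0, 0.69],
    [0, 0.032, -0.15, 0, 0, 0, 0.69],
    [0, 0.032, -0.25, 0, 0, 0, 0.69],
    [0, 0.032, -0.25, 0, 0, 0, 0.69],
  ],
)

```text
time_s: 20.9
tool_pos: [0.5722, 0.0488, 0.0486]
tool_rot: [179.7, -0.2, 64.5]
force: [0.4, -0.3, -0.4]
grip_width: 0.0601
grasp_force: 0.0
```

apply_moves(
  moves=[
    [-0.37, 0.405, 0, 0, 0, -1.0, 0.69],
    [-0.37, 0.405, 0, 0, 0, -1.0, 0.69],
    [-0.37, 0.405, 0, 0, 0, -1.0, 0.69],
    [-0.37, 0.405, 0, 0, 0, -1.0, 0.69],
    [-0.37, 0.405, 0, 0, 0, -1.0, 0.69],
    [-0.37, 0.405, 0, 0, 0, -1.0, 0.69],
    [-0.37, 0.405, 0, 0, 0, -1.0, 0.69],
    [-0.37, 0.405, 0, 0, 0, -1.0, 0.69],
    [-0.37, 0.405, 0, 0, 0, -1.0, 0.69],
    [-0.37, 0.405, 0, 0, 0, -1.0, 0.69],
    [-0.37, 0.405, 0, 0, 0, -1.0, 0.69],
    [-0.37, 0.405, 0, 0, 0, -1.0, 0.69],
  ],
)

```text
time_s: 22.1
tool_pos: [0.6105, -0.0532, 0.0446]
tool_rot: [-180.0, -0.0, 150.2]
force: [0.3, -0.4, 0.4]
grip_width: 0.06
grasp_force: 0.0
```

apply_moves(
  moves=[
    [0, 0, 0, 0, 0, -0.047, 0.69],
    [0, 0, 0, 0, 0, -0.047, 0.69],
  ],
)

```text
time_s: 22.3
tool_pos: [0.6107, -0.0532, 0.0449]
tool_rot: [-180.0, -0.0, 154.3]
force: [0.3, 0.2, 0.7]
grip_width: 0.0603
grasp_force: 0.0
```

Run:
```python
from h import *
from cell import viewer,env
o=env.get_obs();c=viewer.get_calibration('wrist'); a=viewer.read_camera('wrist')
print(o['tool_pos'],o['tool_rot'],o['time_s'],proj(c,[*o['tool_pos'][:2],.052])*1.25,proj(c,[*o['tool_pos'][:2],.018])*1.25)
cv2.imwrite('pics/w6.png',cv2.resize(a[:,:,::-1],(800,500),interpolation=cv2.INTER_CUBIC))
```

```text
[ 0.61066541 -0.05321906  0.0449045 ] [-1.79992889e+02 -1.49632308e-02  1.54336485e+02] 22.3 [[399.14461097 292.69009086]] [[399.23274211 269.26389077]]
```

View pics/w6.png

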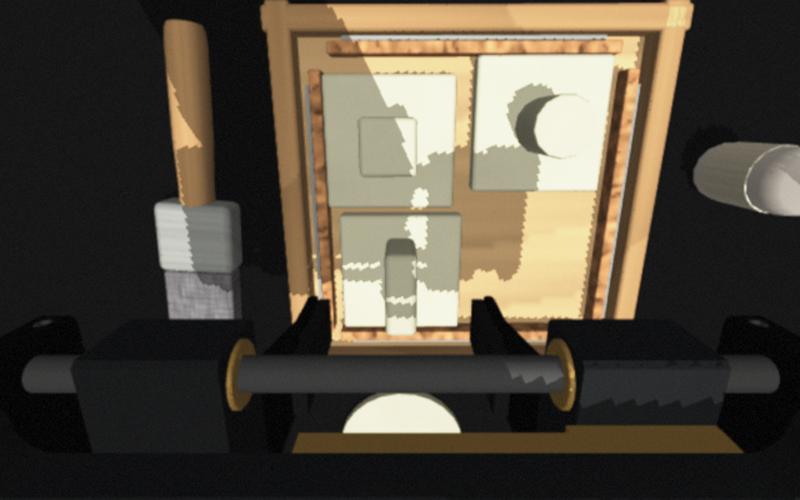

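apply_moves(
  moves=[
    [0, 0, 0.1, 0, 0, 0, 0.69],
    [0, 0, 0.17, 0, 0, 0, 0.69],
    [0, 0, 0.21, 0, 0, 0, 0.69],
    [0, 0, 0.23, 0, 0, 0, 0.69],
    [0, 0, 0.24, 0, 0, 0, 0.69],
    [0, 0, 0.24, 0, 0, 0, 0.5],
    [0, 0, 0.24, 0, 0, 0, 0.35],
    [0, 0, 0.24, 0, 0, 0, 0.2],
    [0, 0, 0.24, 0, 0, 0, 0.1],
    [0, 0, 0.24, 0, 0, 0, 0.1],
    [0, 0, 0.24, 0, 0, 0, 0.1],
    [0, 0, 0.24, 0, 0, 0, 0.1],
    [0, 0, 0.24, 0, 0, 0, 0.1],
  ],
  grip_force=20,
)

```text
time_s: 23.65
tool_pos: [0.6109, -0.0532, -0.0028]
tool_rot: [180.0, 0.0, 154.5]
force: [-1.1, 0.7, 0.3]
grip_width: 0.0156
grasp_force: 20.0
```

apply_moves(
  moves=[
    [0, 0.02, 0, 0, 0, 0, 0.1],
    [0.001, 0.05, 0, 0, 0, 0, 0.1],
    [0.002, 0.09, 0, 0, 0, 0, 0.1],
    [0.003, 0.13, 0, 0, 0, 0, 0.1],
    [0.004, 0.17, 0, 0, 0, 0, 0.1],
    [0.005, 0.21, 0, 0, 0, 0, 0.1],
    [0.005, 0.25, 0, 0, 0, 0, 0.1],
    [0.005, 0.28, 0, 0, 0, 0, 0.1],
    [0.005, 0.3, 0, 0, 0, 0, 0.1],
    [0.005, 0.315, 0, 0, 0, 0, 0.1],
    [0.005, 0.33, 0, 0, 0, 0, 0.1],
    [0.005, 0.34, 0, 0, 0, 0, 0.1],
    [0.005, 0.35, 0, 0, 0, 0, 0.1],
  ],
)

```text
time_s: 24.95
tool_pos: [0.6402, 0.0101, -0.0029]
tool_rot: [-180.0, 0.0, 154.4]
force: [-0.5, -1.8, 3.5]
grip_width: 0.0157
grasp_force: 20.0
```

apply_moves(
  moves=[
    [0, 0.005, 0, 0, 0, 0, 0.1],
    [0, 0.01, 0, 0, 0, 0, 0.1],
  ],
)

```text
time_s: 25.15
tool_pos: [0.641, 0.0119, -0.0028]
tool_rot: [-180.0, 0.0, 154.4]
force: [-1.2, -2.6, 3.3]
grip_width: 0.0159
grasp_force: 20.0
```

apply_moves(
  moves=[
    [0, 0.004, -0.003, 0, 0, 0, 0.1],
    [0, 0.0075, -0.003, 0, 0, 0, 0.1],
  ],
)

```text
time_s: 25.35
tool_pos: [0.6413, 0.0142, -0.0028]
tool_rot: [180.0, -0.0, 154.5]
force: [-0.7, -0.4, -0.1]
grip_width: 0.0159
grasp_force: 20.0
```

apply_moves(
  moves=[
    [0, 0.003, 0, 0, 0, 0, 0.1],
    [0, 0.006, 0, 0, 0, 0, 0.1],
  ],
)

```text
time_s: 25.55
tool_pos: [0.6418, 0.0151, -0.0028]
tool_rot: [180.0, -0.0, 154.5]
force: [-0.3, -0.2, -1.4]
grip_width: 0.0159
grasp_force: 20.0
```

apply_moves(
  moves=[
    [0, 0.003, 0, 0, 0, 0, 0.1],
    [0, 0.006, 0, 0, 0, 0, 0.1],
  ],
)

```text
time_s: 25.75
tool_pos: [0.6425, 0.016, -0.0026]
tool_rot: [180.0, -0.0, 154.5]
force: [-0.1, -1.5, -1.5]
grip_width: 0.0162
grasp_force: 20.0
```

apply_moves(
  moves=[
    [0, 0.003, 0.002, 0, 0, 0, 0.1],
    [0, 0.006, 0.002, 0, 0, 0, 0.1],
  ],
)

```text
time_s: 25.95
tool_pos: [0.6432, 0.0168, -0.0028]
tool_rot: [180.0, -0.0, 154.5]
force: [-0.1, 0.8, -1.7]
grip_width: 0.016
grasp_force: 20.0
```

apply_moves(
  moves=[
    [0, 0.003, 0.002, 0, 0, 0, 0.1],
    [0, 0.006, 0.002, 0, 0, 0, 0.1],
  ],
)

```text
time_s: 26.15
tool_pos: [0.6438, 0.0175, -0.0028]
tool_rot: [-180.0, 0.0, 154.4]
force: [-0.7, -0.5, 0.5]
grip_width: 0.0158
grasp_force: 20.0
```

apply_moves(
  moves=[
    [0, 0.003, 0, 0, 0, 0, 0.1],
    [0, 0.006, 0, 0, 0, 0, 0.1],
  ],
)

```text
time_s: 26.35
tool_pos: [0.6441, 0.0179, -0.0028]
tool_rot: [-179.9, 0.0, 154.4]
force: [-3.1, -3.9, 2.7]
grip_width: 0.0156
grasp_force: 20.0
```

apply_moves(
  moves=[
    [0, 0.003, 0, 0, 0, 0, 0.1],
    [0, 0.006, 0, 0, 0, 0, 0.1],
  ],
)

```text
time_s: 26.55
tool_pos: [0.6442, 0.018, -0.0028]
tool_rot: [-179.8, -0.0, 154.4]
force: [-3.9, -4.7, 5.8]
grip_width: 0.0156
grasp_force: 20.0
```

apply_moves(
  moves=[
    [0, 0.003, 0, 0, 0, 0, 0.1],
    [0, 0.006, 0, 0, 0, 0, 0.1],
  ],
)

```text
time_s: 26.75
tool_pos: [0.6442, 0.018, -0.0027]
tool_rot: [-179.8, -0.0, 154.4]
force: [-6.0, -7.0, 7.3]
grip_width: 0.0161
grasp_force: 20.0
```

apply_moves(
  moves=[
    [0.002, 0.004, -0.005, 0, 0, 0, 0.1],
    [0.002, 0.008, -0.007, 0, 0, 0, 0.1],
    [0.002, 0.01, -0.007, 0, 0, 0, 0.1],
  ],
)

```text
time_s: 27.05
tool_pos: [0.6443, 0.0184, -0.0025]
tool_rot: [-179.7, -0.0, 154.3]
force: [-3.2, -7.7, 0.5]
grip_width: 0.0159
grasp_force: 20.0
```

apply_moves(
  moves=[
    [0, 0.005, -0.001, 0, 0, 0, 0.1],
    [0, 0.01, -0.002, 0, 0, 0, 0.1],
    [0, 0.015, -0.002, 0, 0, 0, 0.1],
    [0, 0.015, -0.002, 0, 0, 0, 0.1],
  ],
)

```text
time_s: 27.45
tool_pos: [0.6444, 0.0187, -0.0024]
tool_rot: [-179.4, -0.1, 154.3]
force: [-5.6, -11.1, 2.8]
grip_width: 0.0158
grasp_force: 20.0
```

apply_moves(
  moves=[
    [0, 0.007, -0.003, 0, 0, 0, 0.1],
    [0, 0.007, -0.003, 0, 0, 0, 0.1],
    [0, 0.007, -0.003, 0, 0, 0, 0.1],
    [0, 0.007, -0.003, 0, 0, 0, 0.1],
    [0, 0.007, -0.003, 0, 0, 0, 0.1],
    [0, 0.007, -0.003, 0, 0, 0, 0.1],
    [0, 0.007, -0.003, 0, 0, 0, 0.1],
    [0, 0.007, -0.003, 0, 0, 0, 0.1],
  ],
)

```text
time_s: 28.25
tool_pos: [0.6444, 0.0189, -0.0023]
tool_rot: [-179.4, -0.1, 154.2]
force: [-6.2, -12.5, 0.8]
grip_width: 0.0155
grasp_force: 20.0
```

apply_moves(
  moves=[
    [0, 0, 0, 0, 0, 0, 0.1],
    [0, 0, 0, 0, 0, 0, 0.1],
    [0, -0.015, 0, 0, 0, 0, 0.1],
    [0, -0.03, 0, 0, 0, 0, 0.1],
    [0, -0.032, 0, 0, 0, 0, 0.25],
    [0, -0.032, 0, 0, 0, 0, 0.45],
    [0, -0.032, 0, 0, 0, 0, 0.6],
    [0, -0.032, 0, 0, 0, 0, 0.6],
    [0, -0.032, 0, 0, 0, 0, 0.6],
    [0, -0.032, -0.05, 0, 0, 0, 0.6],
    [0, -0.032, -0.2, 0, 0, 0, 0.6],
    [0, -0.032, -0.4, 0, 0, 0, 0.6],
    [0, -0.032, -0.6, 0, 0, 0, 0.6],
    [0, -0.032, -0.8, 0, 0, 0, 0.6],
    [0, -0.032, -0.8, 0, 0, 0, 0.6],
  ],
)

```text
time_s: 29.75
tool_pos: [0.6493, 0.022, 0.1678]
tool_rot: [179.6, 0.7, 154.5]
force: [0.8, 0.4, -0.3]
grip_width: 0.0521
grasp_force: 0.0
```

Run:
```python
from cell import viewer,env
import cv2
a=viewer.read_camera('wrist')
cv2.imwrite('pics/w7.png',cv2.resize(a[:,:,::-1],(800,500),interpolation=cv2.INTER_CUBIC))
```

```text
(no output)
```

View pics/w7.png

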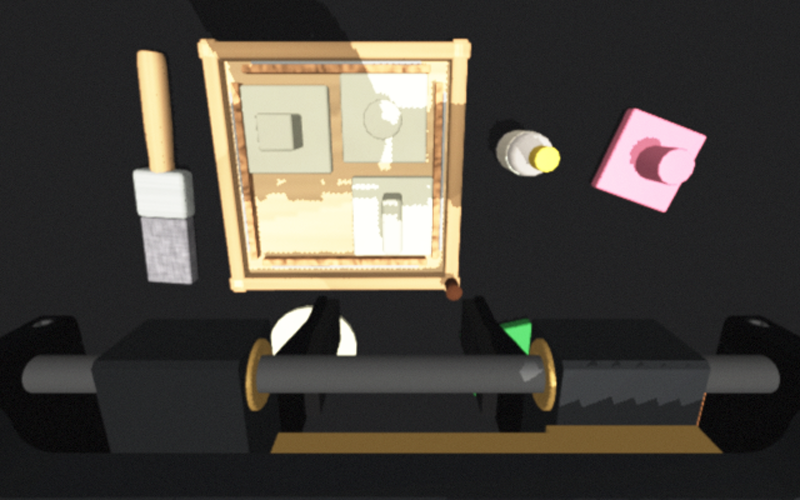

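The square tile (275,130) is against the -y strip, the round one (382,118) against the -x strip, and the bar tile (391,215) is in the pegged corner against the +y strip. The gripper is clear of everything, so I'm handing in.

```bash
python3 -c "
from cell import env
print(env.sign_off())"
```

```text
the job is handed in; nothing more can be done
None
```

I slid the three tiles in the order asked (square, round, bar) and held each against its strip for at least 0.7 s at an estimated 11–14 N. The bar-handled tile is now in the pegged corner and the job is handed in at about 30 s; the sign-off returned no verdict.

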